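# Feel for the step and load the spacer block in the right bay

### The job

A white spacer block stands on edge in the middle of the loading dock, between two bays. Feel along the two sides of its top edge for the side that is cut down in a step, and tip the block over towards that side, so that the step drops over that bay's rail and the block lies flat on the base plate; then push it along the rail until its end is square against the stop bar. Leave the spare block and the other things on the table alone.

Things in the scene. Friction and masses are not known exactly. Their poses are not given: they have to be found in the camera images.
- dock: fixed loading dock: grey base plate 6 mm thick, x from -110 to +100 mm, y from -125 to +235 mm. Origin at table height below the middle of its two bays; x runs along the bays to the stop bar (about away from the robot), y left, z up. The block to load stands at y = 0 (within 5 mm), x about -36 mm, top 96 mm above the table; a bay lies each side. The spare block stands near y = 185 mm
- rail_left (a point): middle of the top of the left (+y) bay's metal rail, at y = +98 mm in the dock's frame; rail 8 mm wide, 10 mm above the base plate, along x from -100 to +90 mm. A block tipped the right way lies on its 110 x 90 mm side, step over the rail, centre about 56 to 70 mm from the dock's middle line, 28 mm above the table; the wrong way it lies propped 10 mm up on the rail
- rail_right (a point): the same point of the right (-y) bay's rail, at y = -98 mm in the dock's frame
- stop (a point): middle of the face, towards the robot, of the stop bar across both bays, at x = +90 mm in the dock's frame, 12 mm above the base plate (bar 24 mm high). A block that is home has its centre 55 mm before it (dock x = +35 mm), its end against it
- block_a: one of two look-alike white plastic blocks standing on edge: 110 long (its x, along dock x within 2 degrees), 44 thick (y), 90 tall (z). ONE side of the top edge is stepped over the whole length: cut 12 mm in and 24 mm down; the other is full height. Origin: centre of the outline, 45 mm above the foot. The axes do NOT tell the stepped side. About 0.4 kg. May be the block to load or the spare
- block_b: the other block, same size, origin and axes, may be the one to load or the spare; its stepped side too must be felt. Pressed down on the outer 10 mm of the top, a finger meets the full side 90 mm, the stepped side 66 mm above the plate; the block stands such a press of 20 N. A sideways push of a few N near the top rocks it on its lower edge; past about 25 degrees it falls over by itself
- jar: bystander: empty lidded glass jar, 72 mm across, 75 mm tall, right of the dock; origin at the centre of its underside
- wellplate: bystander: clear well plate, 85 x 128 x 40 mm, lying right of the dock; origin at the centre of its underside
- rack: bystander: white tube rack with clear tubes, 70 x 160 mm, 95 mm tall, left of the dock; origin at the centre of its underside
There are look-alikes about, which are no part of the job. What is shaped like the block_b but green, orange or red is not meant.

How it is judged (in metres and radians):
On the way:
1. the block from the middle lies flat in a bay with its step over the rail, not yet pushed up to the stop (more than 15 mm short of it) (((z of block_a in the frame of dock between 0.022 and 0.032 m and angle between the y axis of block_a and the z axis of dock, either way round below 0.05 rad and (y of block_a in the frame of dock between 0.053 and 0.074 m or y of block_a in the frame of dock between -0.074 and -0.053 m) and x of block_a in the frame of dock below 0.02 m) or (z of block_b in the frame of dock between 0.022 and 0.032 m and angle between the y axis of block_b and the z axis of dock, either way round below 0.05 rad and (y of block_b in the frame of dock between 0.053 and 0.074 m or y of block_b in the frame of dock between -0.074 and -0.053 m) and x of block_b in the frame of dock below 0.02 m))), for 0.2 s.
At the end, for the whole second after the job is handed in: The middle block lies flat in a bay (0.05 rad; centre 53 to 74 mm from the dock's middle line, under 32 mm above the table; step over rail), its end within 6 mm of the stop bar and square to it (0.1 rad), at rest; the spare still stands within 15 mm of its start (((z of block_a in the frame of dock between 0.022 and 0.032 m and angle between the y axis of block_a and the z axis of dock, either way round below 0.05 rad and (y of block_a in the frame of dock between 0.053 and 0.074 m or y of block_a in the frame of dock between -0.074 and -0.053 m) and x of block_a in the frame of dock above 0.029 m and angle between the x axis of block_a and the x axis of dock, either way round below 0.1 rad and linear speed of block_a below 0.02 m/s and y of block_b in the frame of dock above 0.165 m and distance of block_b from where it was at the start of the episode below 0.015 m and angle between block_b's own z axis and vertical below 0.1 rad) or (z of block_b in the frame of dock between 0.022 and 0.032 m and angle between the y axis of block_b and the z axis of dock, either way round below 0.05 rad and (y of block_b in the frame of dock between 0.053 and 0.074 m or y of block_b in the frame of dock between -0.074 and -0.053 m) and x of block_b in the frame of dock above 0.029 m and angle between the x axis of block_b and the x axis of dock, either way round below 0.1 rad and linear speed of block_b below 0.02 m/s and y of block_a in the frame of dock above 0.165 m and distance of block_a from where it was at the start of the episode below 0.015 m and angle between block_a's own z axis and vertical below 0.1 rad))); the robot touches nothing.
It fails at once if jar is shifted by more than 20 mm (distance of jar from where it was at the start of the episode above 0.02 m).
It fails at once if wellplate is shifted by more than 20 mm (distance of wellplate from where it was at the start of the episode above 0.02 m).
It fails at once if rack is shifted by more than 20 mm (distance of rack from where it was at the start of the episode above 0.02 m).
It also fails if it takes over 48 s, if anything falls off the work surface, if the arm or the gripper's body presses on something with over 40 N, if the wrist force passes 120 N, or if a joint passes its speed limit or range.

### The arm

A 6-joint arm with a two-finger parallel gripper is mounted at the origin on the work surface. World frame = base frame: x ahead of the robot, y to its left, z up, the work surface at z = 0. Lengths are in m, angles in degrees, forces in N, time in s.
With the tool pointing down it reaches from about 0.375 to 0.9 m from the base axis. Payload 3.1 kg.
Tool frame: the origin (TCP) lies on the centre line of the jaws, within the pads' length; the fingertips stand 25 mm ahead of it and the grasp point (between the pads) lies 6 mm ahead of it; y points along the fingers, x is the direction in which the jaws open and shut, and the axes are right-handed (so a half turn about y gives the same grasp; the last joint's range is limited). The gripper opens to 87 mm and grips with 3 to 60 N. Pads are 19 mm wide; open, the fingers measure 117 mm over their backs; the gripper's body (75 mm by 190 mm) begins 51 mm behind the grasp point.
Start: joints at [58.298, 30.224, 82.088, -0, 67.689, -10.227], TCP at [0.229, 0.582, 0.248] pointing down, gripper open.
Joint ranges: [-176.69, 176.69], [-43.24, 126.21], [12.49, 139.97], [-82, 262], [0, 151.66], [-163.58, 163.58]. Speed limits (degrees/s): [159.86, 159.86, 180, 180, 180, 180].

### API

Orientations are given as a 3x3 rotation matrix whose columns are the frame's x, y, z axes.
In Python, from rig import * gives the robot as it stands.
- The arm moves only by the tool play_rows, never from a script. Its argument "commands" is a list of rows, each a list of 2 entries, a list of its own where there are three numbers: the shift along the world's x, y, z in m, then the turn, a rotation vector about the world's x, y, z in rad. A call has 1 to 10 rows; each row is the pose to reach, as a shift and turn from the pose commanded when the call began; what a row does not reach only later rows make up. A row lasts 1/8 s, in which the tool goes at most 62.5 mm and 10.7 degrees, less where a joint would pass 70% of its speed; a pose out of reach is approached as far as the arm can. A call with a gripper value outside its range is refused whole. "gripper" is the finger opening in m, from 0 to 0.087, set as the call begins (left out, the last holds). The fingers move at their own pace and stop on an object; the grip force is fixed at half the most. Time passes only in rows, so rows that repeat a pose let the fingers close. It gives the time, the measured TCP pose, the force and the opening at its end, in the units of the state.
- read_state(): the state, without advancing time (a new reading comes with each control period).
- capture(name): name is "scene" or "top"; returns a dict with "frame" (400x640x3 uint8, red, green, blue), "depth" (400x640 float32, m along the optical axis (not along the pixel's ray), 0 where there is no reading), "mtx" (3x3 intrinsics, pixels), "cam_to_world" (4x4, takes a point from camera to world coordinates). Camera axes: x right, y down, z forward; pixel columns grow to the right and rows downward; lengths in m; the calibration is good to about 2 mm. A picture is of the moment at which its call begins.
- hand_in(): hands the job in, once; it reports no verdict.
The state is a dict: "time_s": time; "joint_positions": joint angles; "qvel": joint speeds; "tau": joint torques, N m; "position": TCP position; "tcp_rot": TCP orientation; "force": force on the tool from outside, world axes, zero at the start; "moment": the same for the moment, N m; "opening": opening from 0.0 (shut) to 1.0 (fully open).
Only numpy, scipy, OpenCV 4.12 (cv2) and the standard library are available. Lean on these libraries where they do the work, as an engineer would, in place of code of your own. Each camera call takes 0.05 s, during which the arm holds its last target. There are 200 camera calls.

## Working session

There is one attempt and no reset: what is moved stays moved. The work goes in short steps, Python scripts to look and compute and a tool call to move; the robot and the scene stay as the last step left them, time stands still between calls to the robot, and variables do not carry over. Pictures are saved under pics/ and viewed, about 8 in all and at most 12, crops included, and the job is handed in when it is done.

Besides the shell and the picture viewer there is one more tool, called after "Request:" by a JSON object that holds its "name" and its "arguments", one argument or row to a line. play_rows: Moves the arm, as the interface text tells. Its arguments: {"type":"object","properties":{"commands":{"type":"array"},"gripper":{"type":"number"}},"required":["commands"]}

```bash
ls; mkdir -p pics; python3 - <<'E'
from rig import *
import cv2,numpy as np
for n in ("scene","top"):
    c=capture(n); cv2.imwrite(f"pics/{n}0.png",c["frame"][:,:,::-1]); np.savez(f"{n}0.npz",**c)
    print(n,c["mtx"].round(1).tolist(),c["cam_to_world"].round(3).tolist())
s=read_state();print({k:np.round(v,3).tolist() for k,v in s.items()})
E
```

```text
pics
scene [[500.1, 0.0, 324.3], [0.0, 500.1, 201.5], [0.0, 0.0, 1.0]] [[-0.079, 0.54, -0.838, 1.699], [0.997, 0.031, -0.074, 0.123], [-0.014, -0.841, -0.541, 0.808], [0.0, 0.0, 0.0, 1.0]]
top [[480.7, 0.0, 325.2], [0.0, 480.7, 201.8], [0.0, 0.0, 1.0]] [[0.011, -0.984, 0.177, 0.323], [-1.0, -0.013, -0.008, 0.02], [0.01, -0.177, -0.984, 1.472], [0.0, 0.0, 0.0, 1.0]]
{'time_s': 0.1, 'joint_positions': [58.3, 30.272, 82.148, -0.001, 67.689, -10.227], 'qvel': [-0.012, -0.071, -0.088, 0.001, -0.056, -0.109], 'tau': [0.0, -44.099, -17.715, 0.064, 0.053, -0.0], 'position': [0.228, 0.581, 0.247], 'tcp_rot': [[0.366, -0.001, -0.931], [0.931, -0.002, 0.366], [-0.002, -1.0, 0.0]], 'force': [0.11, -0.044, 0.157], 'moment': [-0.03, -0.012, -0.038], 'opening': 0.998}
```

View pics/scene0.png

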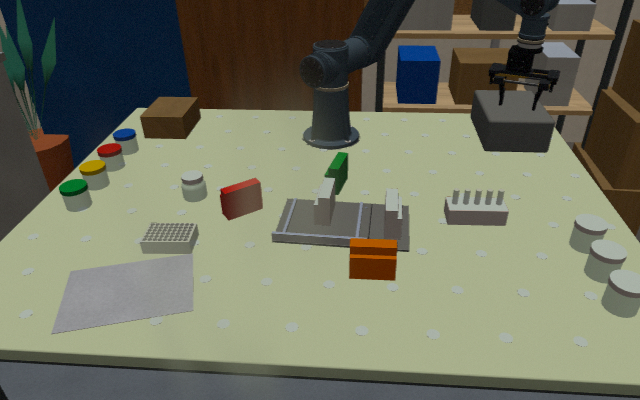

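View pics/top0.png

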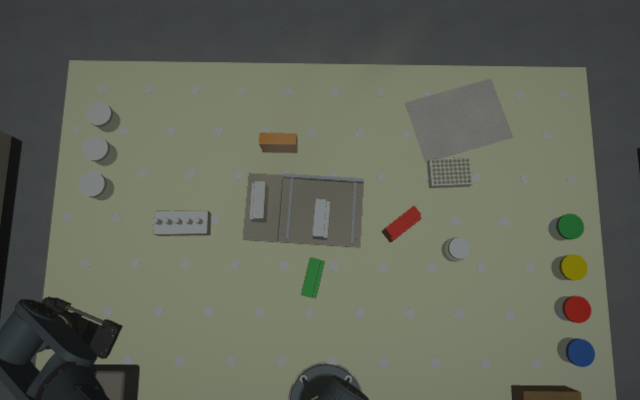

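```bash
cat > h.py <<'E'
import numpy as np,cv2
from rig import *
def cloud(c):
    d=c["depth"];v,u=np.indices(d.shape);K=c["mtx"]
    p=np.stack([(u-K[0,2])/K[0,0]*d,(v-K[1,2])/K[1,1]*d,d,np.ones_like(d)],-1)
    return (p@c["cam_to_world"].T)[...,:3]
def px2w(c,u,v,z):
    T=c["cam_to_world"];r=T[:3,:3]@np.linalg.solve(c["mtx"],[u,v,1.]);o=T[:3,3]
    return o+r*(z-o[2])/r[2]
E
python3 - <<'E'
from h import *
c=dict(np.load("top0.npz"));P=cloud(c)
f=c["frame"];hsv=cv2.cvtColor(f,cv2.COLOR_RGB2HSV)
roi=(slice(165,260),slice(235,375))
print(f[160,300],hsv[160,300],hsv[230,300],hsv[240,265])
m=np.zeros(f.shape[:2],np.uint8);m[roi]=((hsv[roi][...,1]<45)).astype(np.uint8)*255
m=cv2.morphologyEx(m,cv2.MORPH_OPEN,np.ones((7,7)))
cnt=max(cv2.findContours(m,0,2)[0],key=cv2.contourArea)
r=cv2.minAreaRect(cnt);b=cv2.boxPoints(r);print(r,b)
W=np.array([px2w(c,*q,0.006) for q in b]);print(W.round(4),np.linalg.norm(np.diff(W,axis=0),axis=1))
for nm,rg in dict(mid=(slice(190,245),slice(308,335)),spare=(slice(172,228),slice(245,272)),green=(slice(250,305),slice(295,330)),orange=(slice(125,160),slice(255,300)),red=(slice(200,245),slice(380,425)),jar=(slice(232,265),slice(440,475)),plate=(slice(155,192),slice(425,475)),rack=(slice(205,240),slice(150,215))).items():
    q=P[rg].reshape(-1,3);h=q[:,2].max();t=q[q[:,2]>(0.085 if h>.088 else h-.012)]
    rr=cv2.minAreaRect((t[:,:2]*1000).astype(np.float32));print(nm,h.round(3),len(t),np.round(rr[0],1),np.round(rr[1],1),round(rr[2],1))
cv2.imwrite("pics/crop0.png",cv2.resize(f[165:310,235:385,::-1],None,fx=4,fy=4,interpolation=cv2.INTER_CUBIC))
E
```

```text
[123 128 105] [ 37  46 128] [24 27 94] [27 29 98]
((304.5, 212.0), (94.0, 139.0), 90.0) [[235. 165.]
 [374. 165.]
 [374. 259.]
 [235. 259.]]
[[ 0.7006  0.2924  0.006 ]
 [ 0.7067 -0.1439  0.006 ]
 [ 0.4126 -0.142   0.006 ]
 [ 0.4075  0.2793  0.006 ]] [0.43635288 0.29414269 0.42130847]
mid 1.472 426 [452.7  29.4] [ 33.3 258.5] 87.0
spare 1.472 432 [463.5 141.1] [363.3  80. ] 28.4
green 1.472 425 [353.8  38.6] [ 50.8 109.1] 77.5
orange 1.472 382 [548.6 116.1] [478.6 111.3] 10.1
red 1.472 401 [ 442.1 -118.1] [ 31.7 363.9] 38.2
jar 1.472 6 [322.7  19.5] [0. 0.] 0.0
plate 1.472 7 [322.7  19.5] [0. 0.] 0.0
rack 1.472 149 [443.2 253.1] [522.2  59.9] 69.3
```

View pics/crop0.png

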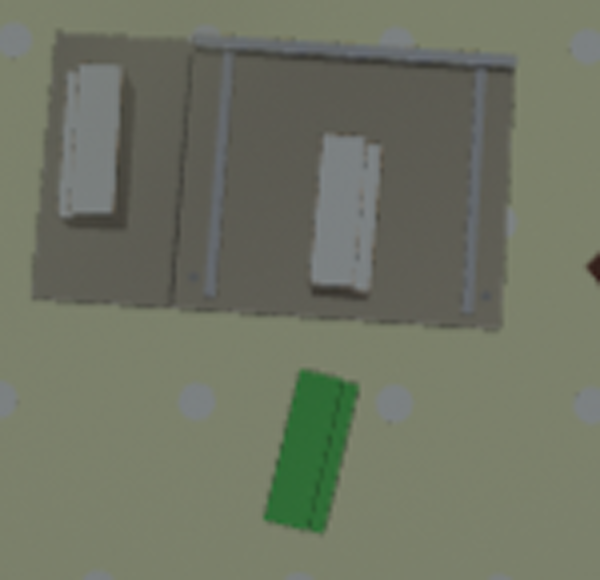

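The crop shows the middle block at about crop (345,215), with a strip on its right (−y) side that looks like the step. The spare is at (92,140), and the green look-alike at (312,450) in front of the dock. I'll get the geometry and check the step by depth.

```bash
python3 - <<'E'
from h import *
c=dict(np.load("top0.npz"));P=cloud(c);ok=c["depth"]>0
S=lambda a,b:(235+a/4-.4,165+b/4-.4)
for n,(a,b,z) in dict(tl=(57,32,.006),tr=(515,55,.03),br=(500,330,.006),bl=(33,299,.006),rl_n=(210,296,.016),rl_f=(227,52,.016),rr_n=(468,311,.016),rr_f=(481,68,.016),stL=(193,47,.03),stR=(515,67,.03)).items(): print(n,px2w(c,*S(a,b),z).round(4))
for nm,rg in dict(mid=(slice(190,245),slice(308,335)),spare=(slice(172,228),slice(245,272)),green=(slice(250,305),slice(295,330)),orange=(slice(125,160),slice(255,300)),red=(slice(200,245),slice(380,425)),jar=(slice(232,265),slice(440,475)),plate=(slice(155,192),slice(425,475)),rack=(slice(205,240),slice(150,215))).items():
    q=P[rg][ok[rg]];h=np.percentile(q[:,2],99)
    t=q[q[:,2]>h-.012]
    rr=cv2.minAreaRect((t[:,:2]*1000).astype(np.float32));print(nm,h.round(3),len(t),np.round(rr[0],1),np.round(rr[1],1),round(rr[2],1))
for row in (208,218,228):print(P[row,308:334,2].round(3).tolist());
print(P[218,308:334,1].round(3).tolist())
for row in (200,):print(P[row,246:272,2].round(3).tolist())
E
```

```text
tl [0.6767 0.248  0.006 ]
tr [ 0.6576 -0.1082  0.03  ]
br [ 0.4481 -0.0983  0.006 ]
bl [0.4674 0.258  0.006 ]
rl_n [0.4703 0.1225 0.016 ]
rl_f [0.6602 0.1142 0.016 ]
rr_n [ 0.4614 -0.0732  0.016 ]
rr_f [ 0.6502 -0.083   0.016 ]
stL [0.6605 0.1395 0.03  ]
stR [ 0.6482 -0.1082  0.03  ]
mid 0.101 411 [526.7  25.8] [ 32. 110.] 85.7
spare 0.101 412 [577.6 201.9] [ 32.1 108.8] 88.2
green 0.095 435 [355.9  47.8] [ 31.9 108.9] 76.8
orange 0.095 391 [761.1 153.8] [110.8  34.2] 89.4
red 0.094 413 [ 520.3 -217.4] [ 31.7 111.1] 38.2
jar 0.08 370 [ 444.8 -383.1] [60.8 61. ] 65.1
plate 0.046 1094 [ 682.2 -376.4] [ 86.2 129.6] 3.3
rack 0.097 138 [513.7 438.3] [ 16.2 134. ] 2.0
[0.008, 0.001, 0.006, 0.007, 0.001, 0.004, 0.005, 0.096, 0.098, 0.1, 0.094, 0.097, 0.095, 0.096, 0.096, 0.098, 0.094, 0.1, 0.071, 0.071, 0.074, 0.073, 0.005, 0.009, 0.008, 0.01]
[0.007, 0.011, 0.006, 0.009, 0.004, 0.009, 0.099, 0.095, 0.095, 0.095, 0.097, 0.095, 0.099, 0.091, 0.099, 0.097, 0.095, 0.074, 0.075, 0.073, 0.072, 0.005, 0.006, 0.001, -0.001, 0.006]
[0.002, 0.009, 0.005, 0.007, 0.007, 0.098, 0.098, 0.099, 0.102, 0.099, 0.095, 0.094, 0.094, 0.096, 0.095, 0.096, 0.074, 0.073, 0.073, 0.071, 0.007, 0.003, 0.009, 0.009, 0.008, 0.001]
[0.061, 0.057, 0.054, 0.051, 0.048, 0.045, 0.041, 0.038, 0.035, 0.032, 0.029, 0.026, 0.023, 0.02, 0.018, 0.015, 0.012, 0.009, 0.006, 0.003, -0.0, -0.004, -0.007, -0.01, -0.013, -0.016]
[-0.002, 0.003, 0.006, 0.007, 0.007, 0.074, 0.073, 0.074, 0.096, 0.094, 0.095, 0.098, 0.094, 0.096, 0.099, 0.094, 0.095, 0.094, 0.099, 0.079, 0.049, 0.03, 0.006, 0.009, 0.006, 0.007]
```

Depth already shows the ledge on the right (−y) side, at z≈0.072 against 0.096 for the rest of the top. I'll check it by touch. Dock origin ≈ (0.5655, 0.0198), yaw ≈ −2.75°, block centre ≈ (0.526, 0.020). The red, green and orange blocks lie outside the dock, so the block meant is the white one at top pixel (321,218). First I go above its left edge with the fingers shut.

Request:
{"name": "play_rows", "arguments": {
  "commands": [
    [[0.03,-0.05,0],[0,0,-0.15]],
    [[0.06,-0.11,0],[0,0,-0.32]],
    [[0.09,-0.165,0],[0,0,-0.48]],
    [[0.12,-0.22,0],[0,0,-0.64]],
    [[0.15,-0.275,0],[0,0,-0.8]],
    [[0.18,-0.33,0],[0,0,-0.96]],
    [[0.21,-0.385,0],[0,0,-1.12]],
    [[0.24,-0.44,0],[0,0,-1.244]],
    [[0.27,-0.49,0],[0,0,-1.244]],
    [[0.298,-0.539,-0.03],[0,0,-1.244]]
  ],
  "gripper": 0
}}

```text
time_s: 1.35
position: [0.5285, 0.0422, 0.2202]
tcp_rot: [[0.999, 0.006, 0.049], [-0.049, -0.001, 0.999], [0.006, -1.0, -0.0]]
force: [0.7, 0.3, -0.2]
opening: 0.02
```

Request:
{"name": "play_rows", "arguments": {
  "commands": [
    [[0,0,-0.03],[0,0,0]],
    [[0,0,-0.06],[0,0,0]],
    [[0,0,-0.075],[0,0,0]],
    [[0,0,-0.08],[0,0,0]],
    [[0,0,-0.08],[0,0,0]]
  ]
}}

```text
time_s: 1.98
position: [0.5259, 0.0448, 0.1391]
tcp_rot: [[0.999, 0.001, 0.047], [-0.047, -0.0, 0.999], [0.001, -1.0, -0.0]]
force: [0.3, -0.1, -0.3]
opening: 0.005
```

Request:
{"name": "play_rows", "arguments": {
  "commands": [
    [[0,-0.003,-0.006],[0,0,0]],
    [[0,-0.003,-0.011],[0,0,0]],
    [[0,-0.003,-0.014],[0,0,0]],
    [[0,-0.003,-0.017],[0,0,0]],
    [[0,-0.003,-0.019],[0,0,0]],
    [[0,-0.003,-0.02],[0,0,0]]
  ]
}}

```text
time_s: 2.72
position: [0.5257, 0.0417, 0.1211]
tcp_rot: [[0.999, 0.001, 0.048], [-0.048, -0.0, 0.999], [0.001, -1.0, -0.0]]
force: [-5.7, 0.2, 24.8]
opening: 0.004
```

Left side: contact at tip height 0.096, so it is full height. Now the right side.

Request:
{"name": "play_rows", "arguments": {
  "commands": [
    [[0,0,0.02],[0,0,0]],
    [[0,-0.015,0.025],[0,0,0]],
    [[-0.001,-0.046,0.025],[0,0,0]],
    [[-0.001,-0.046,0.015],[0,0,0]],
    [[-0.001,-0.046,0.005],[0,0,0]],
    [[-0.001,-0.046,0.002],[0,0,0]],
    [[-0.001,-0.046,-0.002],[0,0,0]],
    [[-0.001,-0.046,-0.005],[0,0,0]],
    [[-0.001,-0.046,-0.008],[0,0,0]]
  ]
}}

```text
time_s: 3.85
position: [0.5248, -0.0042, 0.1106]
tcp_rot: [[0.999, 0.0, 0.048], [-0.048, -0.0, 0.999], [0.0, -1.0, -0.0]]
force: [0.4, -0.3, -0.3]
opening: 0.003
```

Request:
{"name": "play_rows", "arguments": {
  "commands": [
    [[0,0,-0.005],[0,0,0]],
    [[0,0,-0.009],[0,0,0]],
    [[0,0,-0.012],[0,0,0]],
    [[0,0,-0.014],[0,0,0]],
    [[0,0,-0.0145],[0,0,0]]
  ]
}}

```text
time_s: 4.47
position: [0.5246, -0.0045, 0.0973]
tcp_rot: [[0.999, -0.0, 0.048], [-0.048, -0.0, 0.999], [-0.0, -1.0, -0.0]]
force: [-2.7, -0.2, 11.4]
opening: 0.004
```

Right side: contact at tip height 0.072, which is 24 mm lower, so the step is on the right. Touch and depth agree. I'll tip it to the right (−y), pushing from the left with the fingers spread.

Request:
{"name": "play_rows", "arguments": {
  "commands": [
    [[0,0,0.03],[0,0,0]],
    [[0,0.0,0.055],[0,0,0]],
    [[0.002,0.04,0.055],[0,0,0]],
    [[0.003,0.082,0.055],[0,0,0]],
    [[0.003,0.082,0.03],[0,0,0]],
    [[0.003,0.082,0.008],[0,0,0]],
    [[0.003,0.082,0.008],[0,0,0]]
  ],
  "gripper": 0.06
}}

```text
time_s: 5.35
position: [0.5264, 0.0778, 0.1029]
tcp_rot: [[0.999, -0.004, 0.048], [-0.048, 0.0, 0.999], [-0.004, -1.0, 0.0]]
force: [-0.6, 0.3, -0.3]
opening: 0.662
```

Request:
{"name": "play_rows", "arguments": {
  "commands": [
    [[0,-0.008,0],[0,0,0]],
    [[0,-0.016,0],[0,0,0]],
    [[0,-0.022,0],[0,0,0]],
    [[0,-0.028,0],[0,0,0]],
    [[0,-0.034,0],[0,0,0]],
    [[0,-0.04,0],[0,0,0]]
  ]
}}

```text
time_s: 6.1
position: [0.5276, 0.0372, 0.1043]
tcp_rot: [[0.999, 0.0, 0.048], [-0.048, 0.0, 0.999], [0.0, -1.0, 0.0]]
force: [0.2, 0.3, 0.8]
opening: 0.691
```

Request:
{"name": "play_rows", "arguments": {
  "commands": [
    [[0,-0.006,0],[0,0,0]],
    [[0,-0.012,0],[0,0,0]],
    [[0,-0.018,0],[0,0,0]],
    [[0,-0.022,0],[0,0,0]],
    [[0,-0.026,0],[0,0,0]],
    [[0,-0.03,0],[0,0,0]],
    [[0,-0.034,0],[0,0,0]],
    [[0,-0.034,0.0],[0,0,0]]
  ]
}}

```text
time_s: 7.1
position: [0.5277, 0.0033, 0.1042]
tcp_rot: [[0.999, 0.0, 0.048], [-0.048, -0.0, 0.999], [0.0, -1.0, -0.0]]
force: [-0.8, 0.2, -0.1]
opening: 0.692
```

```bash
python3 - <<'E'
from h import *
c=capture("scene");cv2.imwrite("pics/s1.png",cv2.resize(c["frame"][130:300,220:440,::-1],None,fx=3,fy=3))
E
```

```text
(no output)
```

View pics/s1.png

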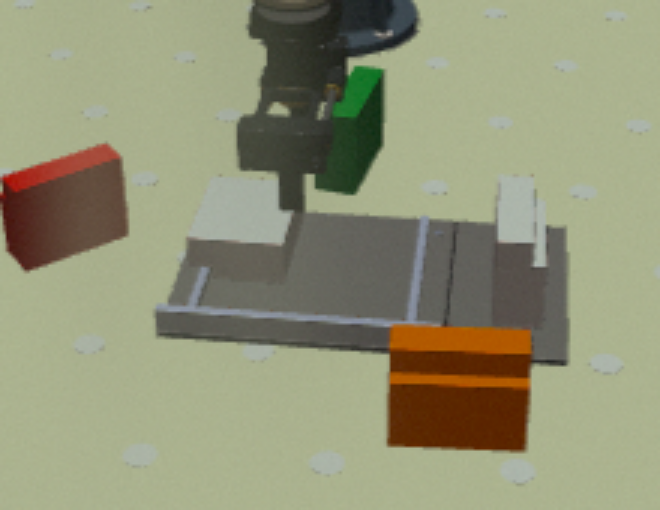

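The block lies in the right bay at crop (240,215), flat with its step over the rail. The spare is still standing. I'll raise the arm clear, turn the jaws along y and measure.

Request:
{"name": "play_rows", "arguments": {
  "commands": [
    [[0,0.02,0.05],[0,0,0.18]],
    [[-0.03,0.0,0.1],[0,0,0.36]],
    [[-0.06,-0.01,0.1],[0,0,0.54]],
    [[-0.09,-0.02,0.1],[0,0,0.72]],
    [[-0.09,-0.03,0.1],[0,0,0.9]],
    [[-0.09,-0.04,0.1],[0,0,1.08]],
    [[-0.09,-0.046,0.1],[0,0,1.26]],
    [[-0.09,-0.046,0.1],[0,0,1.44]],
    [[-0.09,-0.046,0.1],[0,0,1.571]],
    [[-0.09,-0.046,0.1],[0,0,1.571]]
  ]
}}

```text
time_s: 8.4
position: [0.4375, -0.0423, 0.2043]
tcp_rot: [[0.049, 0.0, -0.999], [0.999, 0.0, 0.049], [0.0, -1.0, -0.0]]
force: [0.8, 0.1, -0.1]
opening: 0.689
```

```bash
python3 - <<'E'
from h import *
O=np.array([.5655,.0198]);a=np.radians(-2.75);R=np.array([[np.cos(a),np.sin(a)],[-np.sin(a),np.cos(a)]])
for n in("top","scene"):
    c=capture(n);P=cloud(c);P=P[c["depth"]>0];q=np.c_[(P[:,:2]-O)@R.T,P[:,2]]
    t=q[(abs(q[:,0])<.105)&(q[:,1]<.02)&(q[:,1]>-.12)&(q[:,2]>.04)&(q[:,2]<.065)]
    rr=cv2.minAreaRect((t[:,:2]*1000).astype(np.float32));A=np.c_[t[:,:2],np.ones(len(t))]
    print(n,len(t),np.percentile(t,[1,50,99],axis=0).round(3).tolist(),np.round(rr[0],1),np.round(rr[1],1),round(rr[2],1),np.linalg.lstsq(A,t[:,2],rcond=None)[0].round(3))
    cv2.imwrite(f"pics/{n}2.png",c["frame"][:,:,::-1])
print(read_state()["joint_positions"])
E
```

```text
top 187 [[-0.02, -0.113, 0.043], [0.004, -0.083, 0.05], [0.014, -0.025, 0.057]] [ -2.1 -72.7] [58.1 85.3] 16.9 [-0.038  0.013  0.051]
scene 783 [[-0.098, -0.111, 0.04], [-0.033, -0.065, 0.05], [0.014, -0.021, 0.054]] [-44.4 -66.8] [ 91.8 119.2] 88.9 [-0.023 -0.005  0.049]
[-2.01458509e+01  2.01234625e+01  1.10489996e+02  3.42253063e-03
  4.93890686e+01 -1.07303324e+02]
```

Block is flat (top at 0.050), dock y ≈ −67 mm, x ≈ −42 mm. I'll lower behind its near end.

Request:
{"name": "play_rows", "arguments": {
  "commands": [
    [[0,0,-0.04],[0,0,0]],
    [[0,0,-0.08],[0,0,0]],
    [[0,0,-0.115],[0,0,0]],
    [[0,0,-0.135],[0,0,0]],
    [[0,0,-0.144],[0,0,0]],
    [[0,0,-0.144],[0,0,0]]
  ]
}}

```text
time_s: 9.25
position: [0.4376, -0.0424, 0.06]
tcp_rot: [[0.048, -0.001, -0.999], [0.999, 0.0, 0.048], [0.0, -1.0, 0.001]]
force: [0.6, -0.1, -0.0]
opening: 0.684
```

Request:
{"name": "play_rows", "arguments": {
  "commands": [
    [[0.008,0,0],[0,0,0]],
    [[0.016,-0.001,0],[0,0,0]],
    [[0.024,-0.001,0],[0,0,0]],
    [[0.032,-0.002,0],[0,0,0]],
    [[0.04,-0.002,0],[0,0,0]],
    [[0.048,-0.002,0],[0,0,0]],
    [[0.056,-0.003,0],[0,0,0]],
    [[0.064,-0.003,0],[0,0,0]],
    [[0.072,-0.003,0],[0,0,0]],
    [[0.08,-0.004,0],[0,0,0]]
  ]
}}

```text
time_s: 10.5
position: [0.5182, -0.0464, 0.0602]
tcp_rot: [[0.048, -0.0, -0.999], [0.999, 0.0, 0.048], [0.0, -1.0, 0.0]]
force: [-2.1, 1.2, 1.6]
opening: 0.689
```

Request:
{"name": "play_rows", "arguments": {
  "commands": [
    [[0.005,0,0],[0,0,0]],
    [[0.009,0,0],[0,0,0]],
    [[0.012,-0.001,0],[0,0,0]],
    [[0.014,-0.001,0],[0,0,0]],
    [[0.015,-0.001,0],[0,0,0]]
  ]
}}

```text
time_s: 11.12
position: [0.5284, -0.0467, 0.06]
tcp_rot: [[0.047, -0.01, -0.999], [0.999, 0.002, 0.047], [0.001, -1.0, 0.01]]
force: [-9.9, -1.1, 6.3]
opening: 0.691
```

Request:
{"name": "play_rows", "arguments": {
  "commands": [
    [[0.003,0,0],[0,0,0]],
    [[0.005,0,0],[0,0,0]],
    [[0.005,0,0],[0,0,0]]
  ]
}}

```text
time_s: 11.5
position: [0.5288, -0.0462, 0.0598]
tcp_rot: [[0.048, -0.019, -0.999], [0.999, 0.004, 0.048], [0.003, -1.0, 0.02]]
force: [-16.6, -3.5, 12.3]
opening: 0.692
```

Request:
{"name": "play_rows", "arguments": {
  "commands": [
    [[-0.015,0,0],[0,0,0]],
    [[-0.04,0.002,0.0],[0,0,0]],
    [[-0.06,0.003,0.03],[0,0,0]],
    [[-0.06,0.003,0.09],[0,0,0]],
    [[-0.1,0.003,0.15],[0,0,0]],
    [[-0.1,0.003,0.18],[0,0,0]],
    [[-0.1,0.003,0.18],[0,0,0]]
  ]
}}

```text
time_s: 12.38
position: [0.4402, -0.0454, 0.2435]
tcp_rot: [[0.048, 0.01, -0.999], [0.999, -0.004, 0.048], [-0.003, -1.0, -0.011]]
force: [0.4, 0.5, 0.6]
opening: 0.685
```

```bash
python3 - <<'E'
from h import *
O=np.array([.5655,.0198]);a=np.radians(-2.75);R=np.array([[np.cos(a),np.sin(a)],[-np.sin(a),np.cos(a)]])
for n in("top","scene"):
    c=capture(n);P=cloud(c);P=P[c["depth"]>0];q=np.c_[(P[:,:2]-O)@R.T,P[:,2]]
    t=q[(abs(q[:,0])<.105)&(q[:,1]<.02)&(q[:,1]>-.12)&(q[:,2]>.041)&(q[:,2]<.065)]
    if len(t)<9: continue
    rr=cv2.minAreaRect((t[:,:2]*1000).astype(np.float32))
    print(n,len(t),np.percentile(t,[1,50,99],axis=0).round(3).tolist(),np.round(rr[0],1),np.round(rr[1],1),round(rr[2],1))
    s=q[(abs(q[:,1]-.185)<.06)&(abs(q[:,0])<.1)&(q[:,2]>.088)];print("spare",len(s),np.median(s[:,:2],0).round(4))
    cv2.imwrite(f"pics/{n}3.png",cv2.resize(c["frame"][130:300,220:440,::-1],None,fx=3,fy=3))
E
```

```text
top 800 [[-0.0, -0.11, 0.043], [0.048, -0.069, 0.05], [0.089, -0.021, 0.058]] [ 37.4 -65.5] [104.7  89.7] 0.0
spare 411 [0.0017 0.1823]
scene 875 [[-0.023, -0.108, 0.042], [0.041, -0.063, 0.05], [0.088, -0.02, 0.054]] [ 31.1 -64.5] [ 89.7 119.2] 90.0
spare 300 [0.0103 0.1827]
```

View pics/scene3.png

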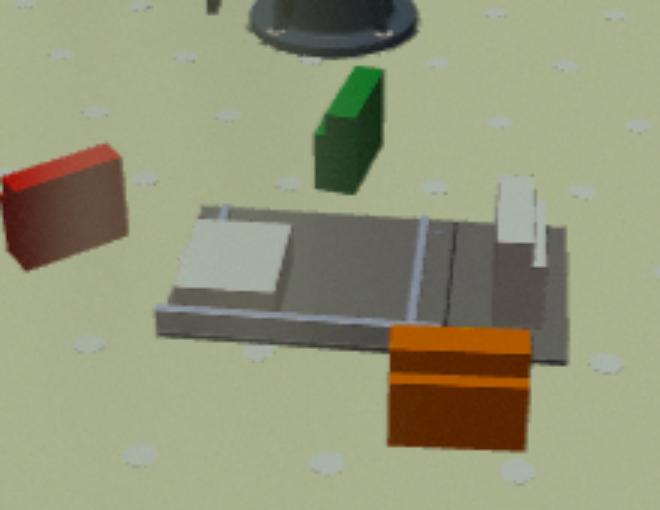

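The block at crop (230,265) lies flat against the stop bar. Its far edge is at dock x ≈ 0.089, y ≈ −65 mm, top at 0.050, and it is square. The arm is clear.

```bash
python3 -c "
from rig import *
print(hand_in())"
```

```text
the job is handed in; nothing more can be done
None
```

The white block from the middle now lies flat in the right (−y) bay with its step over the rail, pushed up against the stop bar. I handed the job in at about 12.5 s of the 48 s allowed; hand-in gives no verdict.

- **Feeling the step:** a press on the left side of the top edge met the full height at z = 96 mm. The right side met a ledge at 72 mm, so the step is on the right. The depth image showed the same.
- **Press force:** the left press read 24.8 N, above the 20 N the block is said to stand. The block stayed upright.
- **Tipping:** I tipped it to the right with the fingers spread. It came to rest flat, well short of the stop, centred at about dock x −42 mm, y −67 mm.
- **Pushing home:** I pushed it along the rail until the force rose to about 17 N with no further movement, then drew the arm clear.
- **Last checks:** the far edge is at dock x ≈ 88–89 mm, with the stop at 90. The centre is at y ≈ −65 mm, the top at 50 mm, and it is square within the measurement. The arm touches nothing.
- **Disagreement:** the scene and top cameras differed by about 6 mm on the centre's x (31 and 37 mm). The top view agrees better with the contact against the stop.
- **Other things:** the spare block still stands and looks unmoved. I kept clear of the jar, well plate and rack, but did not measure them again at the end.

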